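# Reset the tote stop on a pick lane

### The arm

A 6-joint arm with a two-finger parallel gripper is mounted at the origin on the work surface. World frame = base frame: x ahead of the robot, y to its left, z up, the work surface at z = 0. Lengths are in m, angles in rad, forces in N, time in s.
With the tool pointing down it reaches from about 0.3 to 0.95 m from the base axis. Payload 3.1 kg.
Tool frame: the origin (TCP) lies midway between the tips of the shut fingers; the grasp point (between the pads) lies 19 mm behind it; z points along the fingers, x is the direction in which the jaws open and shut, and the axes are right-handed (so a half turn about z gives the same grasp; the last joint's range is limited). The gripper opens to 85 mm and grips with 20 to 120 N. Pads are 22 mm wide; open, the fingers measure 114 mm over their backs; the gripper's body (76 mm by 85 mm) begins 54 mm behind the grasp point. The pads swing forward as they close: fully open they stand 13 mm farther back than shut.
Start: joints at [-1.413, 0.308, 1.634, -0, 1.2, -0.07], TCP at [0.141, -0.609, 0.231] pointing down, gripper open.
Joint ranges: [-3.06, 3.06], [-0.79, 1.96], [0.05, 2.63], [-1.19, 4.34], [0.05, 2.64], [-2.94, 2.94]. Speed limits (rad/s): [2.79, 2.79, 3.14, 3.14, 3.14, 3.14].

### API

Orientations are given as a 3x3 rotation matrix whose columns are the frame's x, y, z axes.
In Python, from bench import monitor, imaging, env gives the robot as it stands.
- The arm moves only by the shell command python3 -m handwheel 'ROWS'. ROWS is JSON, a list that holds one entry, the list of rows, each a list of 7 numbers: the shift along the tool's x, y, z in units of 30 mm (1.0 is 30 mm), then the turn, a rotation vector about the tool's x, y, z in units of 5 degrees (1.0 is 5 degrees), then the finger opening in mm, from 0 to 85.4. A call has 1 to 12 rows; each row is the pose to reach, as a shift and turn from the pose measured when the call began, along the tool's axes at that moment; what a row does not reach only later rows make up. A row lasts 1/8 s, in which the tool goes at most 62.5 mm and 10.7 degrees, less where a joint would pass 70% of its speed; a pose out of reach is approached as far as the arm can. A call with a gripper value outside its range is refused whole. The fingers move at their own pace and stop on an object; the grip force is fixed at half the most. Time passes only in rows, so rows that repeat a pose let the fingers close. It gives the time, the measured TCP pose, the force and the opening at its end, in the units of the state.
- monitor.sense(): the state, without advancing time (a new reading comes with each control period).
- imaging.camera(name): name is "side" or "top"; returns the picture (384x512x3 uint8, red, green, blue); there is no depth.
- imaging.camera_params(name): a dict with "fx", "fy", "cx", "cy" (pixels), "R" (3x3) and "t" (3): a world point X has camera coordinates R X + t. Camera axes: x right, y down, z forward; pixel columns grow to the right and rows downward; lengths in m; the calibration is good to about 2 mm. A picture is of the moment at which its call begins. camera_params takes no time and is no camera call.
- env.finish_job(): hands the job in, once; it reports no verdict.
Trained networks look in the newest picture that a camera, given by its name, has taken for a name from the list of things; names that differ only in an ending like _2 or _b are one class to them, and where a whole thing is asked for, a point or a joint stands for the part that bears it (a point fixed in the world has none). Each returns a list of dicts, best first, with "score" (0 to 1); they miss things now and then, are a little off and sometimes report something else, mostly with a low value. They report only what shows in the picture. A call takes as long as a camera call. They do not tell look-alikes from the thing itself.
- imaging.search_frame(name, camera): "xyz" ([x, y, z] in m, in the coordinates of the camera as it stood for that picture, good to about 4 mm: the middle of the surface that is visible of it).
- imaging.regions_of(name, camera): "region" (384x512 bool, what is visible of it).
- imaging.tip_of(name, camera): "xyz" ([x, y, z] in m, in the coordinates of the camera as it stood for that picture, good to about 4 mm: a listed point, or the origin of a listed thing).
The state is a dict: "time": time; "q": joint angles; "qd": joint speeds; "effort": joint torques, N m; "position": TCP position; "tool_rot": TCP orientation; "wrist_force": force on the tool from outside, world axes, zero at the start; "wrist_torque": the same for the moment, N m; "width": opening from 0.0 (shut) to 1.0 (fully open).
Only numpy, scipy, OpenCV 4.12 (cv2) and the standard library are available. Lean on these libraries where they do the work, as an engineer would, in place of code of your own. Each camera call takes 0.05 s, during which the arm holds its last target.

### The job

Squeeze the red release lever, slide the stop frame along its rail to the notch at the green tag and let go so that its tooth drops fully into that notch. Then push the blue tote gently along its lane until it rests flat against the yellow stop plate. Do not force the tooth against the notched strip, and leave everything else where it is.

Things in the scene. Friction and masses are not known exactly. Their poses are not given: they have to be found in the camera images.
- track: Fixed aluminium rail, 400 x 76 x 20 mm high, with a tote lane beside it. Origin on the table, on the rail's centre line; x runs along the rail in the direction in which the stop frame leaves its park place (towards the tags, then the tote); y points from the rail across to the lane; z up.
- lane_mid (a point): Middle of the lane floor, 6 mm above the table, 110 mm to the +y side of the rail's centre line; axes as the track's. The floor is 530 mm long (x). Two cream pipe fences, tops 21 mm above the table, run along it 102 mm apart (51 mm either side of this point).
- rail_top (a point): Point on the rail's top, 20 mm above the table, over the track's origin. On the rail lies a dark steel strip, top 32 mm above the table, with a wide park slot (up to 22 mm of play) and three notches 9 mm wide and 45 mm apart. The strip is shifted up to 6 mm either way along the rail, anew in each start, so each notch lies within 6 mm of its tag along x: feel or look for it.
- stop_frame (a joint): Position of the stop frame along the track's x, in m: 0 at the park end, up to 0.19. Friction about 2 N. It starts locked in the park slot at 0 to 0.006; the notches are at about 0.060, 0.105 and 0.150 (all shifted alike, up to 6 mm either way).
- release_lever (a joint): Angle of the red lever in rad: 0 = free, tooth fully down in a notch; about 0.13 = tooth resting on the strip between notches; 0.21 = squeezed home, tooth 3 mm clear of the strip. Squeezing its top towards the black grip (track -x) lifts the tooth; a spring returns it, about 6 N at grip height, 9 N when squeezed home.
- fixed_grip_top (a point): Top centre of the black fixed grip, an upright bar 12 mm (x) x 26 mm (y), 120 mm above the table; rigid with the frame. Pushing it along +x with the lever free lets the tooth ride on the strip (about 5 N) and drop into the next notch it meets, which stops the frame dead.
- lever_top (a point): Top centre of the red lever, an upright bar 12 mm (x) x 26 mm (y), 122 mm above the table, 40 mm ahead (+x) of the black grip; it pivots 38 mm above the table. Over their outer faces lever and grip measure 52 mm free, about 39 mm squeezed: grip them from above, fingers closing along the track's x.
- tooth: Brass tooth, 6 mm long (x), under the lever's toe, 40 mm ahead (+x) of the lever's pivot, in line with the frame pointer; origin at its centre. It reaches 5 mm into a notch.
- frame_grip (a point): Point on the stop frame midway between the black grip and the free red lever, over the rail's centre line, 100 mm above the table (20 mm below the tops). Axes as the track's.
- frame_pointer (a point): Tip of the small orange pointer on the frame's side, at the tooth's position along the rail. Axes as the track's. With the tooth in a tag's notch it is within 8 mm of that tag along x.
- stop_face (a point): Middle of the yellow stop plate's face that meets the tote, 40 mm above the table; the plate is 96 mm wide, 28 to 72 mm above the table. x points out of the face towards the tote (the track's x). It lies 80 mm ahead of frame_grip along x and 110 mm to its +y side.
- tag_green: Green tag 10 x 22 x 6 mm lying at the rail's side; marks the wanted notch. Origin at its underside; x along the track's x.
- tag_yellow: Yellow tag, the same; marks another notch. The three tags change places.
- tag_red: Red tag, the same; marks another notch.
- tote: Small open blue tote, 110 (x) x 96 (y) x 56 mm high, walls 4 mm, with castings in it, about 0.45 kg, standing in the lane beyond the stop. Origin under its centre; x roughly along the track's x. The lane floor lets it slide with 2 to 5 N.
- tote_front (a point): Middle of the tote's end face that looks at the stop plate, 35 mm above its underside.
- tote_back (a point): Middle of the tote's other end face (to push on), 35 mm above its underside. The lane floor behind it is free for at least 70 mm.
- flange_a: Dark steel flanged casting, 40 mm across, 22 mm high, standing in the lane on the park side of the stop; leave it. Origin under its centre.
- hexdriver: Screwdriver lying beyond the rail; leave it.
- spanner: Spanner lying to the robot's right; leave it.
- tape_roll: Yellow ring-shaped roll, 90 mm across, lying to the robot's left; leave it.
- spray: Bottle with a red cap, 52 mm across, 150 mm high, on the left; leave it standing.
- flange_b: Another flanged casting, to the right; leave it.
- bracket: Black angle bracket, 70 x 35 x 46 mm, beyond the rail; leave it.
Things that resemble listed ones, but are neither listed nor needed, are in the scene too. There is more than one size of the tote; the job needs the middle-sized.

How it is judged:
By the outcome, as a careful person would: the job done as asked, in the order asked, and still so for the second after the job is handed in, with the robot touching nothing.
It also fails if it takes over 56 s, if anything falls off the work surface, if the arm or the gripper's body presses on something with over 40 N, if the wrist force passes 120 N, or if a joint passes its speed limit or range.

## Working session

There is one attempt and no reset: what is moved stays moved. The work goes in short steps, Python scripts to look and compute and a shell command to move; the robot and the scene stay as the last step left them, time stands still between calls to the robot, and variables do not carry over. Pictures are saved under pics/ and viewed, and the job is handed in when it is done.

```bash
ls; mkdir -p pics; python3 - <<'E'
from bench import monitor, imaging, env
import cv2, json
for n in ("side","top"):
    im=imaging.camera(n); cv2.imwrite(f"pics/{n}0.png",cv2.cvtColor(im,cv2.COLOR_RGB2BGR))
    print(n,imaging.camera_params(n))
print(monitor.sense())
E
```

```text
pics
side {'fx': 392.6526810329563, 'fy': 392.6526810329563, 'cx': 257.4251932264511, 'cy': 193.50743684333762, 'R': array([[ 0.9988777 , -0.04664548, -0.00821875],
       [-0.03830136, -0.69341879, -0.71951608],
       [ 0.02786314,  0.71902335, -0.69442715]]), 't': array([-0.51272886,  0.11776527,  1.12502604])}
top {'fx': 372.466846787601, 'fy': 372.466846787601, 'cx': 255.3582637349475, 'cy': 189.0346738583452, 'R': array([[ 0.02907357, -0.9992082 , -0.02716073],
       [-0.98961246, -0.0249459 , -0.14157993],
       [ 0.14079028,  0.03099483, -0.98955415]]), 't': array([0.04992564, 0.52286765, 1.12497568])}
{'time': 0.1, 'q': array([-1.41270266e+00,  3.08961209e-01,  1.63508766e+00,  3.28279283e-05,
        1.19973226e+00, -6.96882057e-02]), 'qd': array([-0.00021994, -0.00208781, -0.0028036 ,  0.00067233,  0.00035845,
        0.0008606 ]), 'effort': array([-6.69077072e-04, -4.16405225e+01, -2.77645326e+01, -2.93500852e-05,
        4.04260063e-03, -1.69780536e-07]), 'position': array([ 0.14100381, -0.60809293,  0.23012146]), 'tool_rot': array([[ 2.25805273e-01, -9.74172408e-01, -3.14332105e-04],
       [-9.74170017e-01, -2.25805417e-01,  2.16599769e-03],
       [-2.18103307e-03, -1.82880785e-04, -9.99997605e-01]]), 'wrist_force': array([ 0.0604725 , -1.21316897,  0.17636998]), 'wrist_torque': array([-0.01835579,  0.00208   , -0.0080484 ]), 'width': 0.9920849704269353}
```

View pics/side0.png

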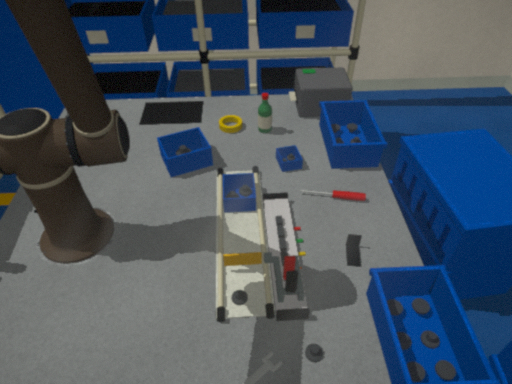

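View pics/top0.png

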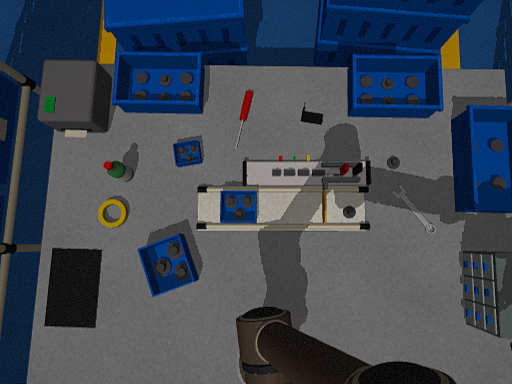

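The side view shows the rail at about (285,255), the lane at (240,240) with the tote at (240,190), the yellow stop plate at (242,259) and the lever at (290,270). In the top view the track's +x runs to the left, roughly world +y. The tags near row 158 read yellow, green, red going from the park end, so green is the middle notch. Next I'll measure these.

```bash
cat > h.py <<'E'
from bench import monitor, imaging, env
import numpy as np, cv2
np.set_printoptions(precision=4,suppress=True)
def w(cam,p):
    P=imaging.camera_params(cam); return P["R"].T@(np.array(p)-P["t"])
def px(cam,X):
    P=imaging.camera_params(cam); c=P["R"]@np.array(X)+P["t"]; return P["fx"]*c[0]/c[2]+P["cx"],P["fy"]*c[1]/c[2]+P["cy"]
def ray(cam,u,v,z):
    P=imaging.camera_params(cam); d=P["R"].T@np.array([(u-P["cx"])/P["fx"],(v-P["cy"])/P["fy"],1]); o=-P["R"].T@P["t"]
    return o+d*(z-o[2])/d[2]
def save(cam,name,box=None,s=1):
    im=cv2.cvtColor(imaging.camera(cam),cv2.COLOR_RGB2BGR)
    if box: im=im[box[1]:box[3],box[0]:box[2]]
    cv2.imwrite("pics/"+name,cv2.resize(im,None,fx=s,fy=s,interpolation=cv2.INTER_CUBIC)); 
E
python3 - <<'E'
from h import *
for cam in("top","side"):
    save(cam,cam+"1.png",(225,140,385,240) if cam=="top" else (200,160,330,325),5 if cam=="top" else 3.6)
    for n in ["track","lane_mid","rail_top","fixed_grip_top","lever_top","frame_grip","frame_pointer","stop_face","tag_green","tag_yellow","tag_red","tote","tote_front","tote_back","tooth"]:
        r=imaging.tip_of(n,cam)
        print(cam,n,[(round(float(d["score"]),2),w(cam,d["xyz"])) for d in r[:3]])
print(monitor.sense()["time"])
E
```

```text
top track [(0.91, array([ 0.5785, -0.042 ,  0.0005]))]
top lane_mid [(0.67, array([ 0.4714, -0.016 ,  0.0053]))]
top rail_top [(0.96, array([ 0.5774, -0.0449,  0.0193]))]
top fixed_grip_top [(0.71, array([ 0.5811, -0.2447,  0.1212]))]
top lever_top [(0.63, array([ 0.5836, -0.2035,  0.1199]))]
top frame_grip [(0.7, array([ 0.5836, -0.2221,  0.0974])), (0.42, array([ 0.4707, -0.0163,  0.0068]))]
top frame_pointer [(0.65, array([ 0.6177, -0.1589,  0.0229]))]
top stop_face [(0.73, array([ 0.4714, -0.1444,  0.042 ]))]
top tag_green []
top tag_yellow [(0.22, array([ 0.5788, -0.0425, -0.0019]))]
top tag_red []
top tote [(0.85, array([0.4631, 0.116 , 0.0044])), (0.84, array([ 0.2878,  0.3224, -0.0021])), (0.64, array([0.6358, 0.2885, 0.0001]))]
top tote_front [(0.83, array([0.465 , 0.0633, 0.0386])), (0.81, array([0.2086, 0.2915, 0.0458])), (0.66, array([0.6432, 0.247 , 0.0222]))]
top tote_back [(0.94, array([0.4666, 0.1716, 0.0413])), (0.69, array([0.3543, 0.352 , 0.045 ])), (0.3, array([ 0.6275, -0.3735, -0.0014]))]
top tooth []
side track [(0.59, array([ 0.5758, -0.0477,  0.0029]))]
side 
[... 638 characters left out ...]
 tag_green [(0.47, array([ 0.6231, -0.0561, -0.0005]))]
side tag_yellow [(0.53, array([ 0.6259, -0.1007,  0.0027]))]
side tag_red [(0.56, array([ 0.6252, -0.0113,  0.0034])), (0.47, array([ 0.5782, -0.2012,  0.1236])), (0.29, array([ 0.7655, -0.114 , -0.0031]))]
side tote [(0.62, array([0.4574, 0.1152, 0.0073])), (0.62, array([ 0.6321,  0.2824, -0.0013])), (0.58, array([ 0.2789,  0.3204, -0.0001]))]
side tote_front [(0.67, array([0.209 , 0.2966, 0.0523]))]
side tote_back [(0.92, array([0.6239, 0.3294, 0.0241])), (0.91, array([0.3528, 0.3511, 0.0487])), (0.66, array([0.4652, 0.172 , 0.0447]))]
side tooth [(0.59, array([ 0.4641, -0.0198,  0.0096])), (0.55, array([0.4628, 0.0602, 0.0453]))]
1.7
```

View pics/top1.png

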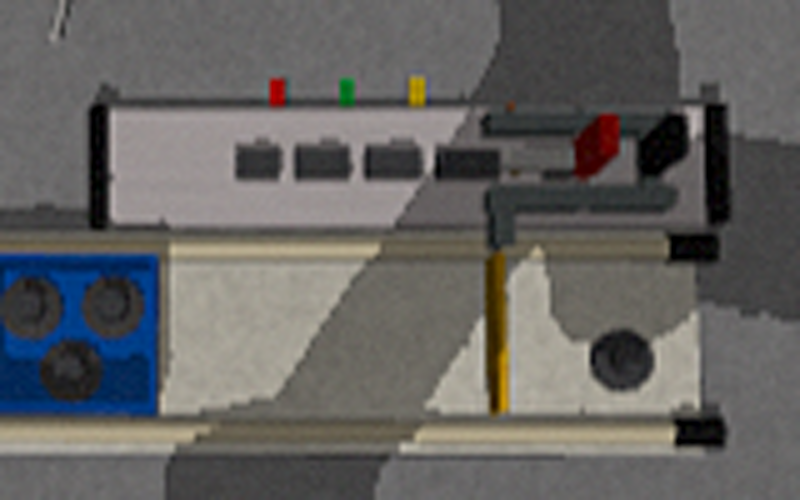

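View pics/side1.png

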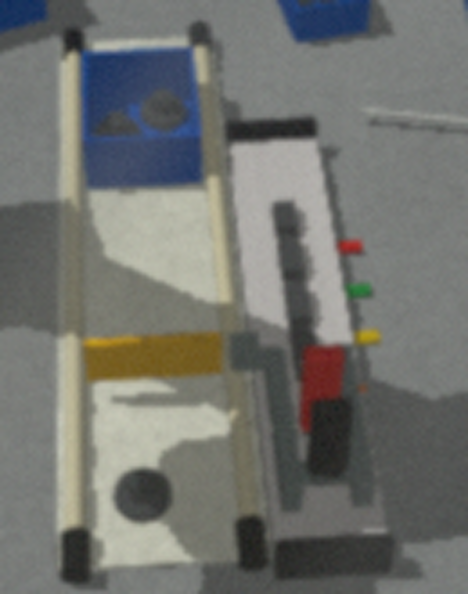

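Top crop: strip gaps at crop x ≈ 429, 358 and 288 (row ≈160), with the yellow, green and red tags at x ≈ 417, 346 and 277. The frame is parked at the right, with its pointer at (511,105).

```bash
python3 - <<'E'
from h import *
f=lambda u,v:(225+(u+.5)/5-.5,140+(v+.5)/5-.5)
for n,u,v,z in [("n1",428.5,161,.032),("n2",357.5,160,.032),("n3",288,160,.032),("stripL",236,160,.032),("ty",417,92,.006),("tg",346,92,.006),("tr",277,92,.006),("ptr",511,105,.022),("railedge a",115,104,.02),("railedge b",460,104,.02),("fence a",20,433,.021),("fence b",650,430,.021),("plate top a",497,408,.072),("tote front top",161,330,.062)]:
    print(n,ray("top",*f(u,v),z))
# line fit of far rail edges by minAreaRect of track region
r=imaging.camera("top")
for n in("track","tote","stop_face"):
  imaging.camera("top")
  for d in imaging.regions_of(n,"top")[:3]:
    m=d["region"].astype(np.uint8); c=cv2.findContours(m,0,2)[0]; c=max(c,key=cv2.contourArea)
    print(n,d["score"],cv2.minAreaRect(c))
t=monitor.sense()["tool_rot"]; print(np.degrees(np.arctan2(t[0,0],-t[1,0])))
E
```

```text
n1 [ 0.5813 -0.107   0.032 ]
n2 [ 0.5808 -0.0624  0.032 ]
n3 [ 0.5798 -0.0187  0.032 ]
stripL [0.579 0.014 0.032]
ty [ 0.6315 -0.1022  0.006 ]
tg [ 0.6305 -0.0564  0.006 ]
tr [ 0.6294 -0.0118  0.006 ]
ptr [ 0.6207 -0.1602  0.022 ]
railedge a [0.616  0.0923 0.02  ]
railedge b [ 0.6211 -0.1281  0.02  ]
fence a [0.4042 0.145  0.021 ]
fence b [ 0.417  -0.2465  0.021 ]
plate top a [ 0.4249 -0.1442  0.072 ]
tote front top [0.4672 0.0575 0.062 ]
track 0.73 ((283.5, 195.5), (69.0, 173.0), 90.0)
track 0.57 ((337.90411376953125, 170.9109649658203), (8.66104507446289, 21.886693954467773), 69.44395446777344)
tote 0.89 ((187.0577850341797, 153.37571716308594), (24.937379837036133, 28.130578994750977), 81.25383758544922)
tote 0.86 ((167.680419921875, 264.58685302734375), (51.581851959228516, 50.26045608520508), 70.70995330810547)
tote 0.67 ((238.5, 207.0), (32.0, 37.0), 90.0)
stop_face 0.82 ((341.9103698730469, 174.4758758544922), (27.01213264465332, 41.222862243652344), 86.633544921875)
stop_face 0.58 ((113.0, 213.5), (27.0, 30.0), 90.0)
13.051334996941343
```

```bash
cat >> h.py <<'E'
def units(goal):
    s=monitor.sense(); return s["tool_rot"].T@(np.array(goal)-s["position"])/0.03
TX=np.array([-0.025,1,0])/np.hypot(.025,1)
def yawerr():
    t=monitor.sense()["tool_rot"][:,0]; x=-TX
    a=np.degrees(np.arctan2(t[1],t[0])-np.arctan2(x[1],x[0])); return a/5  # + turn about tool z
def st():
    s=monitor.sense(); print("t",s["time"],"pos",s["position"],"F",s["wrist_force"],"T",s["wrist_torque"],"w",s["width"]*85.4,"tiltz",s["tool_rot"][:,2])
E
python3 -c "
from h import *
print(units([.5828,-.2225,.17]),yawerr()); st()"
```

```text
[ -9.2212 -17.2509   2.0429] 2.323847762555339
t 2.05 pos [ 0.1411 -0.6089  0.2313] F [-0.5814  0.5692 -0.1291] T [ 0.0022 -0.0186 -0.0428] w 85.38470471241703 tiltz [-0.  0. -1.]
```

```bash
python3 -m handwheel '[[[-9.22,-17.25,1.2,0,0,2.32,85],[-9.22,-17.25,1.2,0,0,2.32,85],[-9.22,-17.25,1.2,0,0,2.32,85],[-9.22,-17.25,1.2,0,0,2.32,85],[-9.22,-17.25,1.2,0,0,2.32,85],[-9.22,-17.25,1.2,0,0,2.32,85],[-9.22,-17.25,1.2,0,0,2.32,85],[-9.22,-17.25,1.2,0,0,2.32,85],[-9.22,-17.25,1.2,0,0,2.32,85],[-9.22,-17.25,1.2,0,0,2.32,85],[-9.22,-17.25,1.2,0,0,2.32,85],[-9.22,-17.25,1.2,0,0,2.32,85]]]'
python3 - <<'E'
from h import *
print(units([.5828,-.2225,.17]),yawerr()); st()
save("side","side2.png",(200,100,330,325),2.6)
for n in("fixed_grip_top","lever_top","frame_grip"):
    r=imaging.tip_of(n,"side"); print(n,[(round(float(d["score"]),2),w("side",d["xyz"])) for d in r[:2]])
E
```

```text
time: 3.55
position: [0.5821, -0.223, 0.1951]
tool_rot: [[0.025, -1.0, -0.001], [-1.0, -0.025, -0.0], [0.0, 0.001, -1.0]]
wrist_force: [-0.9, 0.0, 0.5]
width: 0.992
[-0.0163 -0.0244  0.8372] 0.0036778155122272746
t 3.55 pos [ 0.5821 -0.223   0.1951] F [-0.8601  0.0478  0.4551] T [-0.0194 -0.0773 -0.0437] w 84.75762179373979 tiltz [-0.001  -0.0003 -1.    ]
fixed_grip_top [(0.97, array([ 0.5792, -0.2427,  0.1186])), (0.3, array([0.4581, 0.0596, 0.0445]))]
lever_top [(0.57, array([ 0.578 , -0.2058,  0.1221])), (0.33, array([0.564 , 0.4905, 0.0078]))]
frame_grip [(0.64, array([ 0.5822, -0.2207,  0.1025])), (0.57, array([ 0.7482,  0.1172, -0.0008]))]
```

View pics/side2.png

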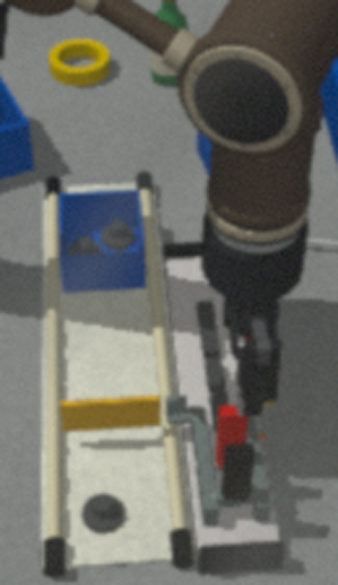

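The gripper is above lever and grip, aligned. Going down to TCP z ≈ 0.08, open.

```bash
python3 -m handwheel '[[[0,0,1.6,0,0,0,85],[0,0,3.0,0,0,0,85],[0,0,3.8,0,0,0,85],[0,0,3.83,0,0,0,85]]]'
python3 - <<'E'
from h import *
st()
save("side","side3.png",(200,150,330,325),3.4)
E
```

```text
time: 4.25
position: [0.5794, -0.2235, 0.0782]
tool_rot: [[0.022, -1.0, -0.005], [-1.0, -0.022, 0.002], [-0.002, 0.005, -1.0]]
wrist_force: [-1.2, -0.2, -0.0]
width: 0.993
t 4.25 pos [ 0.5794 -0.2235  0.0782] F [-1.1502 -0.1784 -0.0335] T [-0.0456 -0.01   -0.0038] w 84.76543847678366 tiltz [-0.005   0.0021 -1.    ]
```

View pics/side3.png

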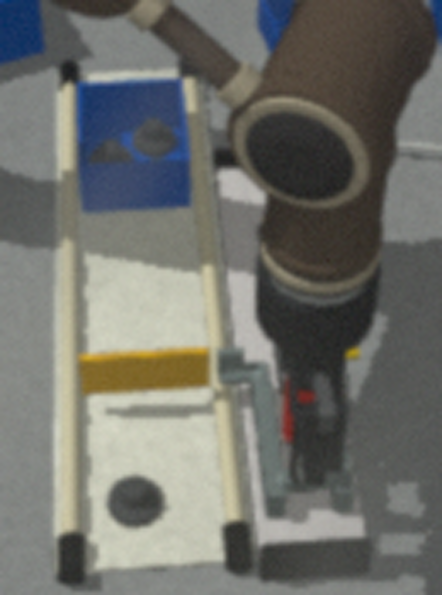

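```bash
python3 -m handwheel '[[[0.15,0,0,0,0,0,60],[0.15,0,0,0,0,0,54],[0.15,0,0,0,0,0,50],[0.15,0,0,0,0,0,46],[0.15,0,0,0,0,0,42],[0.15,0,0,0,0,0,38],[0.15,0,0,0,0,0,38],[0.15,0,0,0,0,0,38]]]'
python3 - <<'E'
from h import *
st()
E
```

```text
time: 5.3
position: [0.5824, -0.2288, 0.0838]
tool_rot: [[0.021, -1.0, 0.001], [-1.0, -0.021, 0.002], [-0.002, -0.001, -1.0]]
wrist_force: [-3.0, 0.6, 8.2]
width: 0.464
t 5.3 pos [ 0.5824 -0.2288  0.0838] F [-3.0346  0.5979  8.2057] T [1.7158 0.4327 0.1422] w 39.65696896612471 tiltz [ 0.0011  0.0016 -1.    ]
```

```bash
python3 -m handwheel '[[[0,0,0,0,0,0,34],[0,0,0,0,0,0,34],[0,0,0,0,0,0,34]]]'
python3 - <<'E'
from h import *
st()
save("side","side4.png",(200,150,330,325),3.4)
save("top","top4.png",(225,140,385,240),5)
for c in("top","side"):
  for n in("frame_pointer","stop_face"):
    r=imaging.tip_of(n,c); print(n,[(round(float(d["score"]),2),w(c,d["xyz"])) for d in r[:2]])
E
```

```text
time: 5.68
position: [0.5824, -0.2285, 0.0839]
tool_rot: [[0.02, -1.0, 0.001], [-1.0, -0.02, 0.003], [-0.003, -0.001, -1.0]]
wrist_force: [0.2, -0.5, -1.8]
width: 0.466
t 5.675 pos [ 0.5824 -0.2285  0.0839] F [ 0.2204 -0.492  -1.7785] T [ 1.8189 -0.0168  0.2271] w 39.82322216275346 tiltz [ 0.0008  0.0026 -1.    ]
frame_pointer [(0.91, array([ 0.6174, -0.1608,  0.0225])), (0.38, array([ 0.4364,  0.5144, -0.0004]))]
stop_face [(0.7, array([ 0.4729, -0.1448,  0.0416]))]
frame_pointer []
stop_face [(0.57, array([ 0.4722, -0.1444,  0.0401]))]
```

View pics/side4.png

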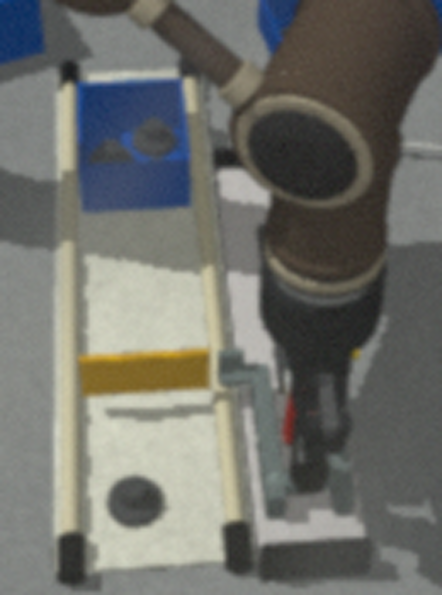

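View pics/top4.png

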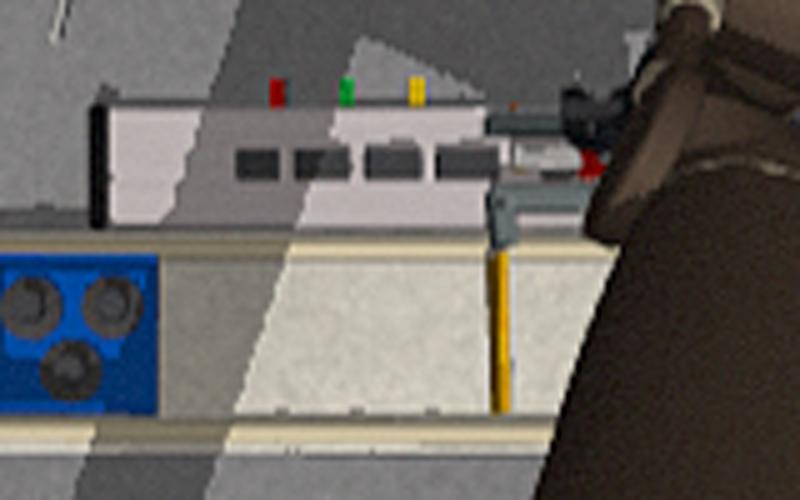

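Lever is squeezed (39.8 mm). The pointer is at y ≈ −0.1605 and the green notch at y ≈ −0.0625, so about 98 mm of travel. I'll slide 80 mm while squeezed, past the yellow notch, and stop between notches.

```bash
python3 -m handwheel '[[[-0.1,0,0,0,0,0,34],[-0.3,0,0,0,0,0,34],[-0.6,0,0,0,0,0,34],[-0.9,0,0,0,0,0,34],[-1.2,0.01,0,0,0,0,34],[-1.5,0.01,0,0,0,0,34],[-1.8,0.01,0,0,0,0,34],[-2.1,0.01,0,0,0,0,34],[-2.4,0.01,0,0,0,0,34],[-2.6,0.01,0,0,0,0,34],[-2.67,0.01,0,0,0,0,34],[-2.67,0.01,0,0,0,0,34]]]'
python3 - <<'E'
from h import *
st()
save("side","side5.png",(200,150,330,325),3.4)
save("top","top5.png",(225,140,385,240),5)
for c in("top","side"):
  for n in("frame_pointer","stop_face"):
    r=imaging.tip_of(n,c); print(n,[(round(float(d["score"]),2),w(c,d["xyz"])) for d in r[:2]])
E
```

```text
time: 7.48
position: [0.5804, -0.1477, 0.0839]
tool_rot: [[0.02, -1.0, 0.001], [-1.0, -0.02, 0.003], [-0.003, -0.001, -1.0]]
wrist_force: [2.0, 1.7, -4.0]
width: 0.461
t 7.475 pos [ 0.5804 -0.1477  0.0839] F [ 1.9672  1.6941 -4.0393] T [ 1.8187 -0.1493  0.2012] w 39.32768094803685 tiltz [ 0.0005  0.0034 -1.    ]
frame_pointer [(0.72, array([ 0.6168, -0.0807,  0.0213]))]
stop_face [(0.74, array([ 0.469 , -0.0658,  0.0438]))]
frame_pointer []
stop_face [(0.72, array([ 0.4713, -0.0608,  0.0395]))]
```

View pics/top5.png

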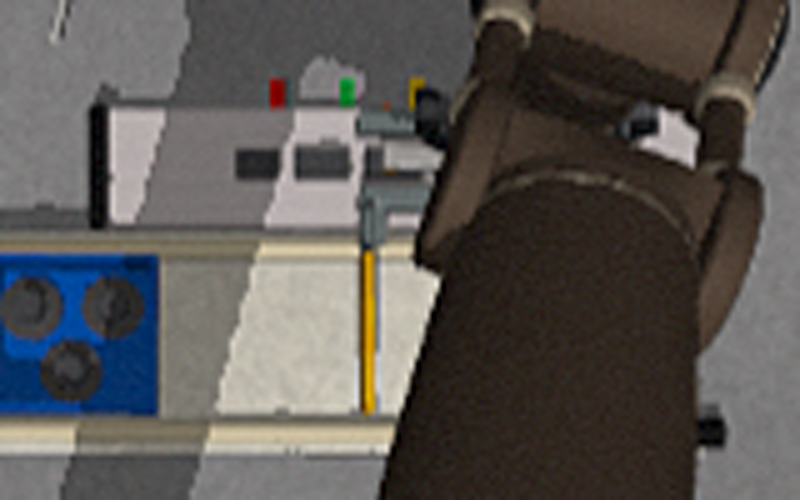

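View pics/side5.png

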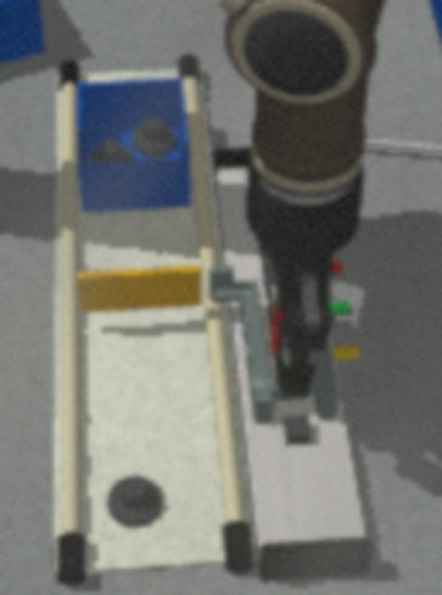

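```bash
python3 -m handwheel '[[[0,0,0,0,0,0,42],[0,0,0,0,0,0,46],[0,0,0,0,0,0,52],[0,0,0,0,0,0,60],[0,0,0,0,0,0,62],[0,0,0,0,0,0,62]]]'
python3 - <<'E'
from h import *
st()
save("side","side6.png",(200,150,330,325),3.4)
save("top","top6.png",(225,140,385,240),5)
for c in("top","side"):
  for n in("frame_pointer","stop_face","fixed_grip_top","lever_top"):
    r=imaging.tip_of(n,c); print(n,[(round(float(d["score"]),2),w(c,d["xyz"])) for d in r[:2]])
E
```

```text
time: 8.52
position: [0.5806, -0.1483, 0.0842]
tool_rot: [[0.02, -1.0, 0.001], [-1.0, -0.02, 0.003], [-0.003, -0.001, -1.0]]
wrist_force: [-0.3, 0.1, -0.0]
width: 0.726
t 8.525 pos [ 0.5806 -0.1483  0.0842] F [-0.3381  0.0729 -0.0098] T [ 0.0043 -0.0151  0.0124] w 61.968222832970795 tiltz [ 0.0011  0.0026 -1.    ]
frame_pointer [(0.62, array([ 0.6167, -0.086 ,  0.02  ])), (0.41, array([ 0.5789, -0.0462,  0.0172]))]
stop_face [(0.66, array([ 0.4714, -0.0181,  0.0056])), (0.61, array([ 0.4679, -0.0676,  0.0419]))]
fixed_grip_top [(0.45, array([ 0.4711, -0.4401, -0.0001]))]
lever_top []
frame_pointer []
stop_face [(0.98, array([ 0.4686, -0.0654,  0.0357])), (0.53, array([ 0.5746, -0.0426,  0.018 ]))]
fixed_grip_top [(0.95, array([ 0.5772, -0.1639,  0.124 ]))]
lever_top [(0.58, array([ 0.5764, -0.1359,  0.1202])), (0.31, array([0.4591, 0.1137, 0.0122]))]
```

View pics/top6.png

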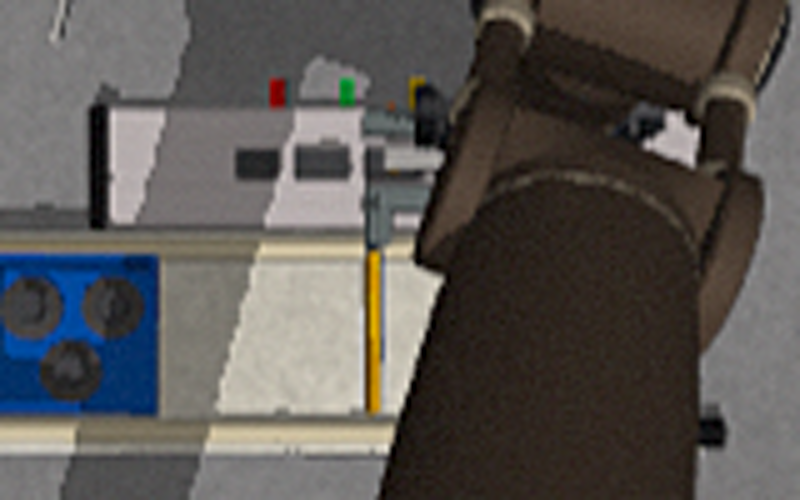

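View pics/side6.png

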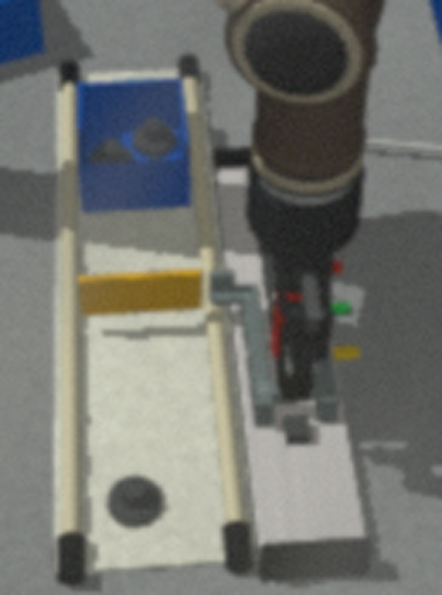

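Released: the frame slipped back 3 mm, the tooth rests on the strip between the yellow and green notches, and there is no contact force. I'll push the black grip gently in +x so the tooth rides into the green notch.

```bash
python3 -m handwheel '[[[-0.1,0,0,0,0,0,62],[-0.2,0,0,0,0,0,62],[-0.27,0,0,0,0,0,62],[-0.34,0,0,0,0,0,62],[-0.4,0,0,0,0,0,62],[-0.46,0,0,0,0,0,62],[-0.52,0,0,0,0,0,62],[-0.58,0,0,0,0,0,62],[-0.64,0,0,0,0,0,62],[-0.7,0,0,0,0,0,62]]]'
python3 - <<'E'
from h import *
st()
save("top","top7.png",(225,140,385,240),5)
E
```

```text
time: 10.28
position: [0.5798, -0.1268, 0.0838]
tool_rot: [[0.02, -1.0, 0.0], [-1.0, -0.02, 0.003], [-0.003, -0.0, -1.0]]
wrist_force: [0.1, -4.8, -1.6]
width: 0.725
t 10.275 pos [ 0.5798 -0.1268  0.0838] F [ 0.0728 -4.7789 -1.5947] T [-0.7105  0.0837 -0.0307] w 61.88070601562787 tiltz [ 0.0002  0.0032 -1.    ]
```

View pics/top7.png

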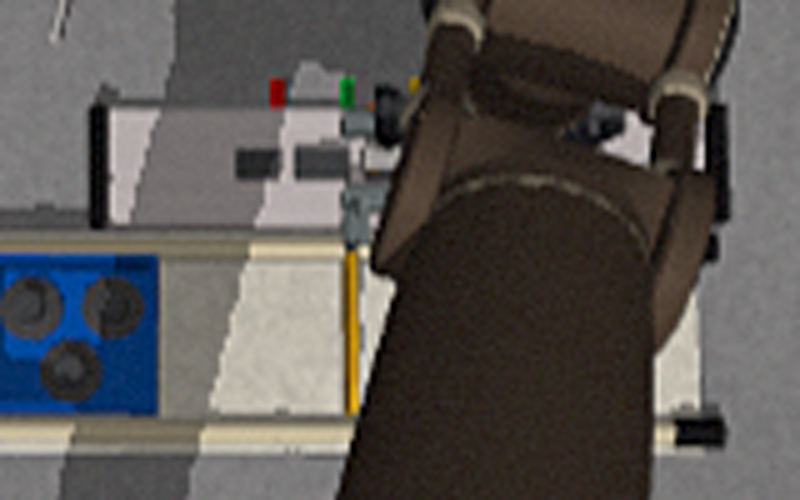

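```bash
python3 -m handwheel '[[[-0.03,0,0,0,0,0,62],[-0.06,0,0,0,0,0,62],[-0.09,0,0,0,0,0,62],[-0.12,0,0,0,0,0,62],[-0.15,0,0,0,0,0,62],[-0.18,0,0,0,0,0,62]]]'
python3 -m handwheel '[[[-0.02,0,0,0,0,0,62],[-0.04,0,0,0,0,0,62]]]'
```

```text
time: 11.08
position: [0.5797, -0.121, 0.0839]
tool_rot: [[0.02, -1.0, 0.0], [-1.0, -0.02, 0.004], [-0.004, -0.0, -1.0]]
wrist_force: [-0.1, -4.4, -2.0]
width: 0.727
time: 11.32
position: [0.5798, -0.1185, 0.084]
tool_rot: [[0.02, -1.0, 0.0], [-1.0, -0.02, 0.006], [-0.006, -0.0, -1.0]]
wrist_force: [0.6, 0.4, 0.6]
width: 0.723
```

```bash
python3 - <<'E'
from h import *
st()
save("top","top8.png",(225,140,385,240),5)
save("side","side8.png",(200,150,330,325),3.4)
for c in("top","side"):
  for n in("frame_pointer","stop_face","fixed_grip_top","lever_top"):
    r=imaging.tip_of(n,c); print(n,[(round(float(d["score"]),2),w(c,d["xyz"])) for d in r[:2]])
E
```

```text
t 11.325 pos [ 0.5798 -0.1185  0.084 ] F [0.6266 0.3528 0.5909] T [-0.025  -0.0229 -0.0117] w 61.71261961229996 tiltz [ 0.0003  0.0058 -1.    ]
frame_pointer [(0.61, array([ 0.6189, -0.058 ,  0.0216]))]
stop_face [(0.62, array([ 0.471 , -0.0439,  0.0411]))]
fixed_grip_top [(0.68, array([ 0.7677, -0.1094, -0.0012]))]
lever_top []
frame_pointer [(0.92, array([ 0.6123, -0.0579,  0.0182]))]
stop_face [(0.74, array([ 0.4657, -0.0403,  0.0395]))]
fixed_grip_top [(0.78, array([ 0.5784, -0.1416,  0.1197]))]
lever_top []
```

View pics/top8.png

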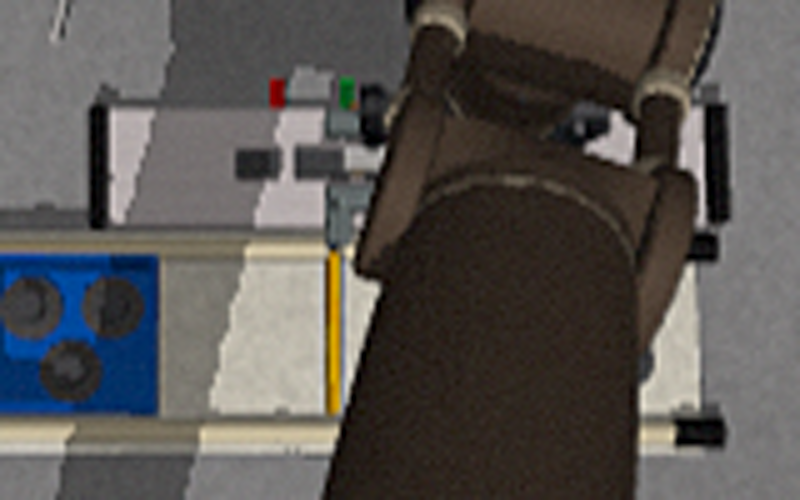

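View pics/side8.png

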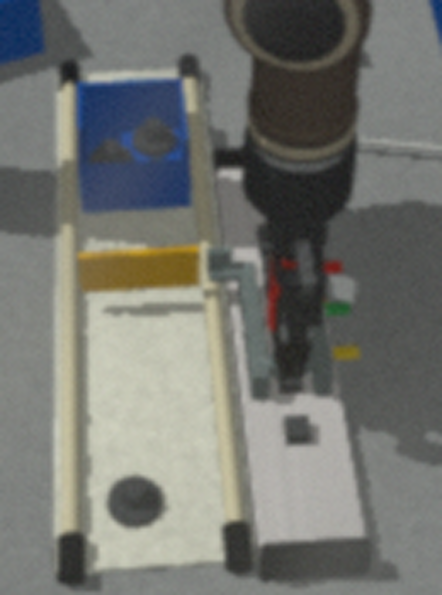

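Force dropped to zero and the pointer sits at the green tag (crop (353,105) vs (347,92)), so the tooth has probably dropped. I'll open, rise clear and check the lever.

```bash
python3 -m handwheel '[[[0,0,0,0,0,0,80],[0,0,0,0,0,0,80],[0,0,-1,0,0,0,80],[0,0,-3,0,0,0,80],[2,0,-4,0,0,0,80],[4,0,-4,0,0,0,80],[6,0,-4,0,0,0,80]]]'
python3 - <<'E'
from h import *
st()
save("top","top9.png",(225,140,385,240),5)
save("side","side9.png",(200,150,330,325),3.4)
for c in("top","side"):
  for n in("frame_pointer","stop_face","fixed_grip_top","lever_top","frame_grip"):
    r=imaging.tip_of(n,c); print(n,[(round(float(d["score"]),2),w(c,d["xyz"])) for d in r[:2]])
E
```

```text
time: 12.7
position: [0.5839, -0.3019, 0.2047]
tool_rot: [[0.021, -1.0, 0.003], [-1.0, -0.021, 0.003], [-0.002, -0.003, -1.0]]
wrist_force: [0.6, -0.3, 0.3]
width: 0.941
t 12.7 pos [ 0.5839 -0.3019  0.2047] F [ 0.5591 -0.328   0.317 ] T [ 0.0784 -0.0245 -0.0131] w 80.38589758944393 tiltz [ 0.0025  0.0025 -1.    ]
frame_pointer [(0.81, array([ 0.6158, -0.059 ,  0.023 ])), (0.18, array([ 0.4696, -0.0176,  0.0064]))]
stop_face [(0.9, array([ 0.4707, -0.0415,  0.0418]))]
fixed_grip_top [(0.7, array([ 0.5801, -0.1461,  0.1204]))]
lever_top [(0.62, array([ 0.6272, -0.3767,  0.001 ])), (0.56, array([ 0.5761, -0.1011,  0.1212]))]
frame_grip [(0.7, array([ 0.5809, -0.122 ,  0.099 ])), (0.29, array([ 0.5789, -0.1029,  0.1253]))]
frame_pointer [(0.53, array([0.4606, 0.062 , 0.0483]))]
stop_face [(0.67, array([ 0.4668, -0.0415,  0.0405])), (0.62, array([ 0.7656, -0.114 ,  0.0025]))]
fixed_grip_top [(0.9, array([ 0.578 , -0.1413,  0.1212]))]
lever_top [(0.54, array([ 0.5756, -0.1015,  0.1232]))]
frame_grip [(0.95, array([ 0.5816, -0.1224,  0.1049])), (0.69, array([ 0.4579, -0.2306,  0.0084]))]
```

View pics/top9.png

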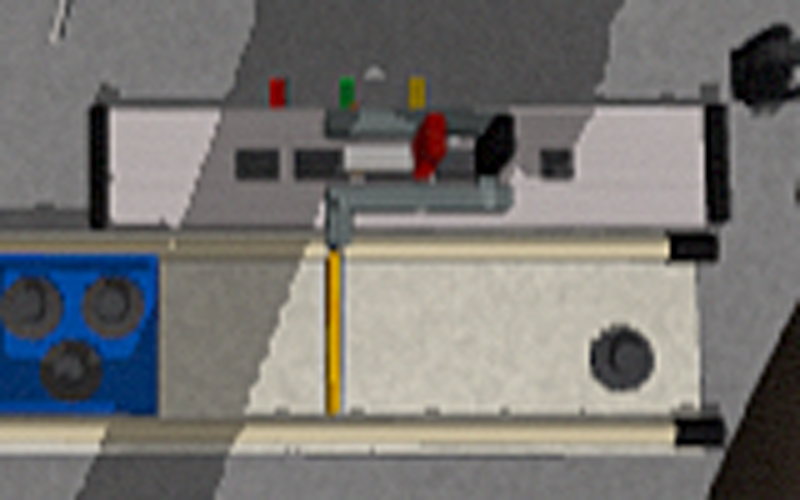

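View pics/side9.png

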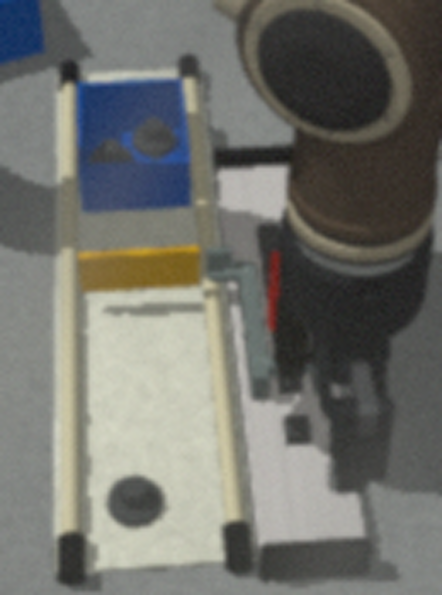

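Lever-to-grip distance is back to the free value (64 px vs 66 px originally, about 40 mm in the side view; it was 28 mm when riding). The tooth is fully down, with the pointer at the green tag. Next is the tote: turn the hand 90° so both fingers push side by side.

```bash
python3 - <<'E'
from h import *
print(monitor.sense()["q"], units([.4625,.215,.2]))
r=imaging.camera("top"); 
for n in("tote_back","tote_front","spray"):
  for c in ("top","side"):
    if c=="side" and n=="tote_back": imaging.camera(c)
    print(n,c,[(round(float(d["score"]),2),w(c,d["xyz"])) for d in imaging.tip_of(n,c)[:4]])
E
```

```text
[-0.5415  0.3924  1.5791  0.0036  1.172   1.006 ] [-17.2177   3.6586   0.1753]
tote_back top [(0.84, array([0.3516, 0.3549, 0.0478])), (0.66, array([0.6309, 0.329 , 0.0273])), (0.62, array([0.4634, 0.1735, 0.0389]))]
tote_back side [(0.72, array([0.4653, 0.1689, 0.0415]))]
tote_front top [(0.9, array([0.6449, 0.2459, 0.0235])), (0.87, array([0.4656, 0.0601, 0.0416])), (0.58, array([0.2127, 0.2946, 0.0501]))]
tote_front side [(0.88, array([0.4577, 0.0605, 0.0454])), (0.71, array([0.2129, 0.2949, 0.0512]))]
spray top [(0.91, array([0.5635, 0.4882, 0.0033]))]
spray side [(0.94, array([0.5643, 0.489 , 0.0028]))]
```

```bash
python3 -m handwheel '[[[-2,0.45,0.1,0,0,-2,30],[-4,0.9,0.1,0,0,-4,30],[-6,1.35,0.1,0,0,-6,30],[-8,1.7,0.1,0,0,-8,30],[-10,2.1,0.1,0,0,-10,30],[-12,2.5,0.1,0,0,-12,30],[-14,2.95,0.1,0,0,-14,30],[-16,3.4,0.1,0,0,-16,30],[-17.2,3.66,0.1,0,0,-18,30],[-17.2,3.66,0.1,0,0,-18,30],[-17.2,3.66,0.1,0,0,-18,30],[-17.2,3.66,0.1,0,0,-18,30]]]'
python3 - <<'E'
from h import *
st(); print(monitor.sense()["tool_rot"],monitor.sense()["q"])
for z in (.1,.02): print(units([.4625,.213,z]))
save("top","top10.png",(150,100,350,250),4)
save("side","side10.png",(180,100,330,325),2.6)
E
```

```text
time: 15.2
position: [0.4634, 0.2124, 0.2021]
tool_rot: [[1.0, 0.018, 0.0], [0.018, -1.0, 0.003], [0.0, -0.003, -1.0]]
wrist_force: [-0.3, -0.5, 0.5]
width: 0.349
t 15.2 pos [0.4634 0.2124 0.2021] F [-0.3346 -0.5459  0.5057] T [ 0.0057 -0.055  -0.0404] w 29.795536266613745 tiltz [ 0.0001  0.0034 -1.    ]
[[ 0.9998  0.018   0.0001]
 [ 0.018  -0.9998  0.0034]
 [ 0.0002 -0.0034 -1.    ]] [0.3424 0.1168 1.9297 0.0035 1.0939 0.3228]
[-0.0303 -0.0082  3.4031]
[-0.0308  0.0007  6.0698]
```

View pics/top10.png

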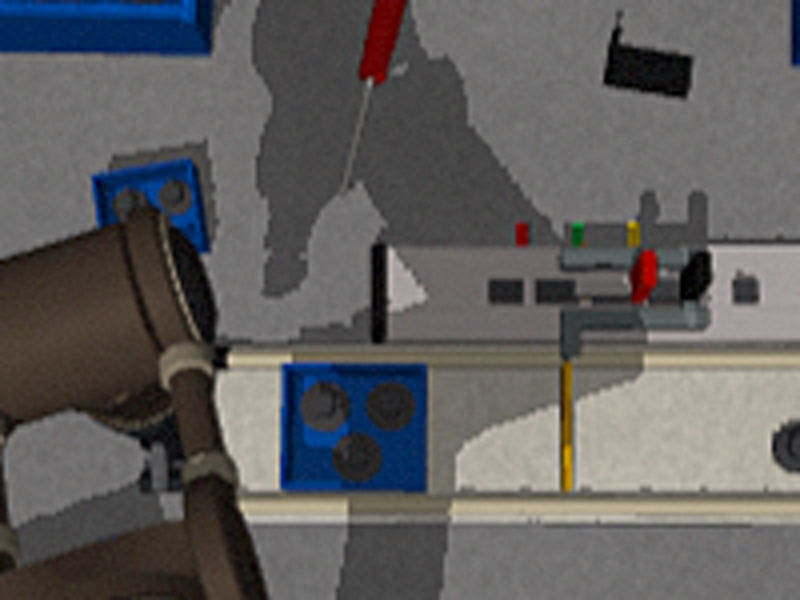

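View pics/side10.png

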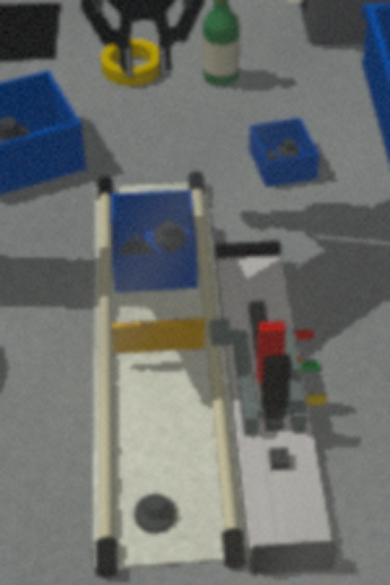

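```bash
python3 -m handwheel '[[[0,0,1.5,0,0,0,30],[0,0,3.2,0,0,0,30],[0,0,4.7,0,0,0,30],[0,0,5.7,0,0,0,30],[0,0,6.0,0,0,0,30],[0,0,6.0,0,0,0,30]]]'
python3 - <<'E'
from h import *
st()
save("side","side11.png",(180,100,330,325),2.6)
E
```

```text
time: 16.05
position: [0.4637, 0.2127, 0.0221]
tool_rot: [[1.0, 0.017, -0.0], [0.017, -1.0, 0.003], [-0.0, -0.003, -1.0]]
wrist_force: [0.5, 0.4, 0.0]
width: 0.349
t 16.05 pos [0.4637 0.2127 0.0221] F [0.5194 0.3754 0.005 ] T [-0.0015 -0.0001  0.0381] w 29.83216802317738 tiltz [-0.0003  0.0034 -1.    ]
```

View pics/side11.png

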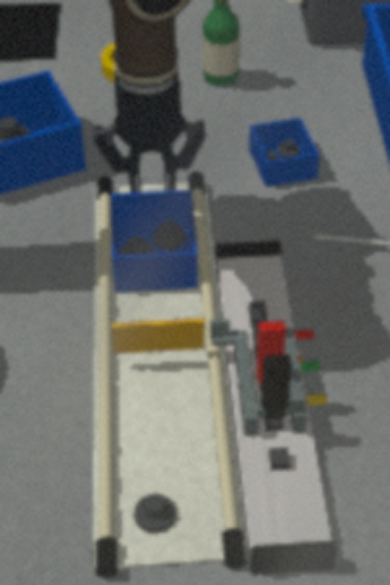

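```bash
python3 -m handwheel '[[[0,0.3,0,0,0,0,30],[0,0.6,0,0,0,0,30],[0,0.75,0,0,0,0,30],[0,0.87,0,0,0,0,30],[0,0.99,0,0,0,0,30],[0,1.11,0,0,0,0,30],[0,1.23,0,0,0,0,30],[0,1.35,0,0,0,0,30],[0,1.5,0,0,0,0,30],[0,1.65,0,0,0,0,30],[0,1.8,0,0,0,0,30],[0,1.95,0,0,0,0,30]]]'
python3 - <<'E'
from h import *
st()
save("top","top12.png",(150,100,350,250),4)
E
```

```text
time: 17.6
position: [0.4658, 0.1544, 0.0229]
tool_rot: [[1.0, 0.017, 0.002], [0.017, -1.0, 0.004], [0.002, -0.004, -1.0]]
wrist_force: [-0.5, 5.1, 1.0]
width: 0.351
t 17.6 pos [0.4658 0.1544 0.0229] F [-0.4811  5.08    1.0434] T [ 0.5619  0.0081 -0.0057] w 30.016219942138708 tiltz [ 0.0021  0.0044 -1.    ]
```

View pics/top12.png

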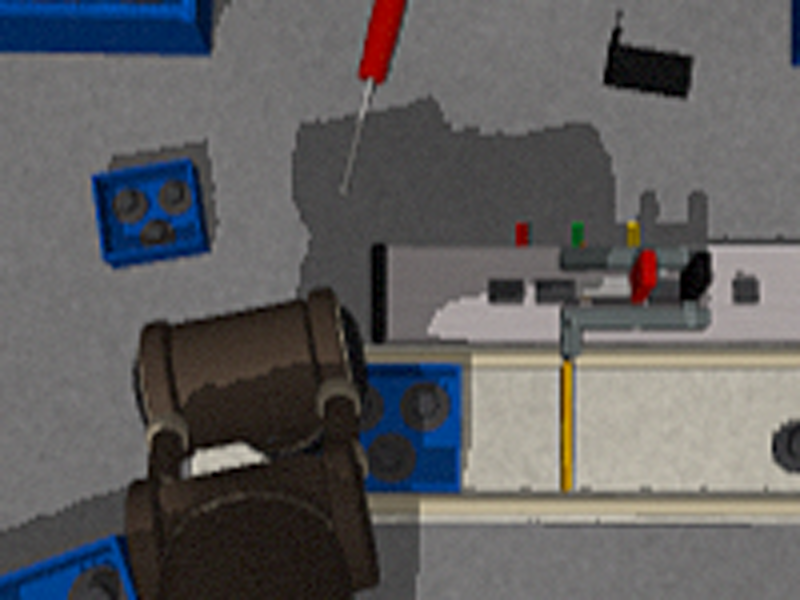

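Tote advances square with about 5 N. Roughly 75 mm remain.

```bash
python3 -m handwheel '[[[0,0.1,0,0,0,0,30],[0,0.25,0,0,0,0,30],[0,0.42,0,0,0,0,30],[0,0.6,0,0,0,0,30],[0,0.78,0,0,0,0,30],[0,0.96,0,0,0,0,30],[0,1.14,0,0,0,0,30],[0,1.32,0,0,0,0,30],[0,1.5,0,0,0,0,30],[0,1.65,0,0,0,0,30],[0,1.8,0,0,0,0,30],[0,1.9,0,0,0,0,30]]]'
python3 - <<'E'
from h import *
st()
save("top","top13.png",(225,140,385,240),5)
E
```

```text
time: 19.15
position: [0.4668, 0.0967, 0.0229]
tool_rot: [[1.0, 0.017, 0.002], [0.017, -1.0, 0.004], [0.002, -0.004, -1.0]]
wrist_force: [0.3, 6.0, 3.6]
width: 0.35
t 19.15 pos [0.4668 0.0967 0.0229] F [0.2925 6.0225 3.5822] T [ 0.7699  0.0144 -0.0616] w 29.866199190151946 tiltz [ 0.0022  0.0041 -1.    ]
```

View pics/top13.png

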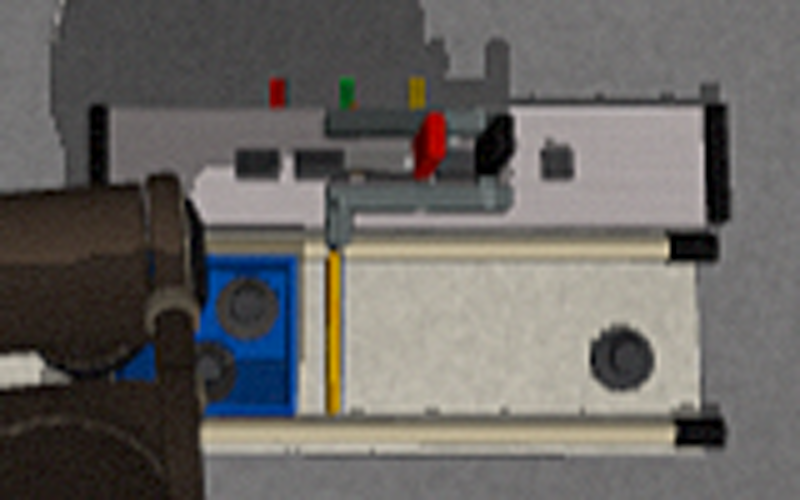

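Gap is now about 17 mm (crop x 298→328). Continuing slowly.

```bash
python3 -m handwheel '[[[0,0.08,0,0,0,0,30],[0,0.16,0,0,0,0,30],[0,0.24,0,0,0,0,30],[0,0.32,0,0,0,0,30],[0,0.4,0,0,0,0,30],[0,0.45,0,0,0,0,30]]]'
python3 -m handwheel '[[[0,0.04,0,0,0,0,30],[0,0.07,0,0,0,0,30],[0,0.1,0,0,0,0,30]]]'
python3 - <<'E'
from h import *
st()
save("top","top14.png",(225,140,385,240),5)
E
```

```text
time: 19.95
position: [0.467, 0.0829, 0.0229]
tool_rot: [[1.0, 0.017, 0.002], [0.017, -1.0, 0.004], [0.002, -0.004, -1.0]]
wrist_force: [0.0, 5.8, 2.7]
width: 0.352
time: 20.32
position: [0.4669, 0.0798, 0.0229]
tool_rot: [[1.0, 0.017, 0.002], [0.017, -1.0, 0.004], [0.002, -0.004, -1.0]]
wrist_force: [-0.3, 5.3, 2.9]
width: 0.352
t 20.325 pos [0.4669 0.0798 0.0229] F [-0.2802  5.3469  2.9231] T [ 0.6812  0.0354 -0.0216] w 30.064974268837947 tiltz [ 0.0017  0.0041 -1.    ]
```

View pics/top14.png

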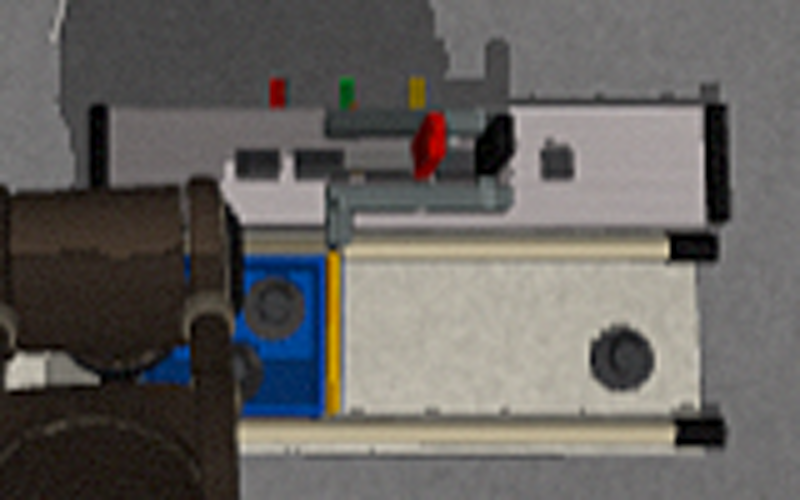

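```bash
python3 -m handwheel '[[[0,0.02,0,0,0,0,30],[0,0.04,0,0,0,0,30]]]'
python3 -m handwheel '[[[0,0.02,0,0,0,0,30],[0,0.03,0,0,0,0,30]]]'
```

```text
time: 20.62
position: [0.4669, 0.0785, 0.0229]
tool_rot: [[1.0, 0.017, 0.002], [0.017, -1.0, 0.004], [0.002, -0.004, -1.0]]
wrist_force: [-0.1, 5.1, 2.7]
width: 0.352
time: 20.88
position: [0.4669, 0.0777, 0.0229]
tool_rot: [[1.0, 0.016, 0.002], [0.016, -1.0, 0.004], [0.002, -0.004, -1.0]]
wrist_force: [0.5, 6.2, 3.6]
width: 0.348
```

```bash
python3 -m handwheel '[[[0,0.02,0,0,0,0,30],[0,0.03,0,0,0,0,30]]]'
python3 -c "
from h import *
st(); save('top','top15.png',(225,140,385,240),5)"
```

```text
time: 21.12
position: [0.4669, 0.0772, 0.0229]
tool_rot: [[1.0, 0.016, 0.002], [0.016, -1.0, 0.005], [0.002, -0.005, -1.0]]
wrist_force: [0.4, 6.4, 2.4]
width: 0.356
t 21.125 pos [0.4669 0.0772 0.0229] F [0.4418 6.4447 2.3651] T [ 1.0663 -0.0499  0.054 ] w 30.407409080564864 tiltz [ 0.0015  0.005  -1.    ]
```

View pics/top15.png

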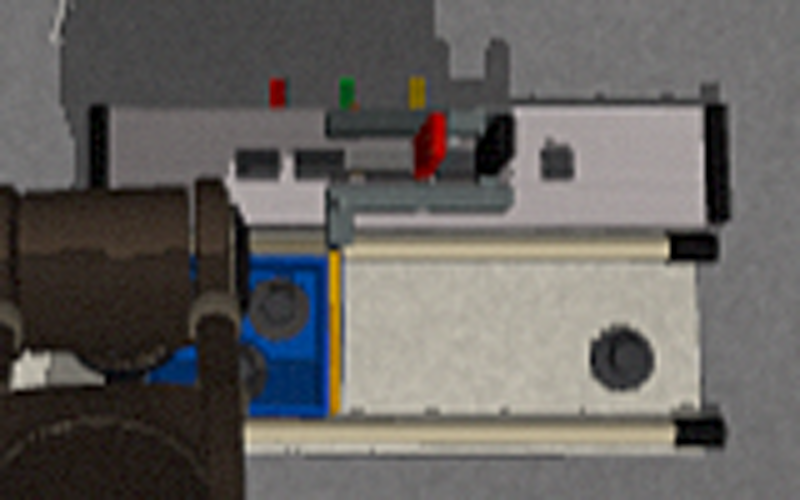

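```bash
python3 -m handwheel '[[[0,0.03,0,0,0,0,30],[0,0.04,0,0,0,0,30]]]'
python3 -m handwheel '[[[0,0.02,0,0,0,0,30],[0,0.03,0,0,0,0,30]]]'
python3 -c "
from h import *
st(); save('top','top16.png',(225,140,385,240),5)"
```

```text
time: 21.42
position: [0.4668, 0.0764, 0.0229]
tool_rot: [[1.0, 0.016, 0.001], [0.016, -1.0, 0.006], [0.001, -0.006, -1.0]]
wrist_force: [-0.1, 7.1, 2.8]
width: 0.352
time: 21.68
position: [0.4667, 0.0759, 0.0229]
tool_rot: [[1.0, 0.016, 0.001], [0.016, -1.0, 0.006], [0.001, -0.006, -1.0]]
wrist_force: [-0.2, 7.6, 3.5]
width: 0.354
t 21.675 pos [0.4667 0.0759 0.0229] F [-0.1781  7.5665  3.5086] T [ 0.9803 -0.0377  0.0757] w 30.263216634392208 tiltz [ 0.0014  0.0064 -1.    ]
```

View pics/top16.png

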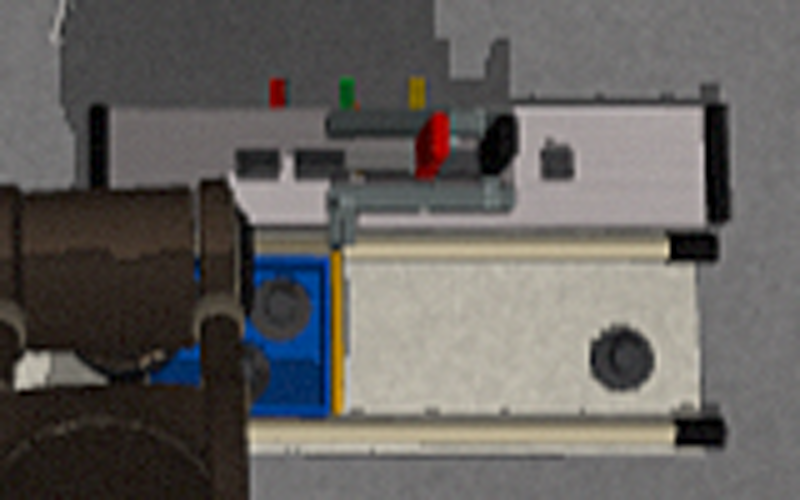

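Contact made: force rose from 5.3 to 7.6 N and the frame is moving back through its notch play. To let the tote square itself against the plate, I'll back off, shut the fingers and nudge once at the middle.

```bash
python3 -m handwheel '[[[0,-0.3,0,0,0,0,30],[0,-0.4,0,0,0,0,0],[0,-0.4,0,0,0,0,0],[0,-0.4,0,0,0,0,0]]]'
python3 -c "
from h import *
st(); print(units([.4663,.0759,.0229]))
save('top','top17.png',(225,140,385,240),5)"
```

```text
time: 22.22
position: [0.4663, 0.0876, 0.0228]
tool_rot: [[1.0, 0.017, 0.001], [0.017, -1.0, 0.006], [0.001, -0.006, -1.0]]
wrist_force: [0.2, -0.2, 0.3]
width: 0.002
t 22.225 pos [0.4663 0.0876 0.0228] F [ 0.2365 -0.1587  0.2947] T [-0.0517 -0.0138 -0.0278] w 0.13899766006472392 tiltz [ 0.001  0.006 -1.   ]
[-0.0081  0.3907 -0.0053]
```

View pics/top17.png

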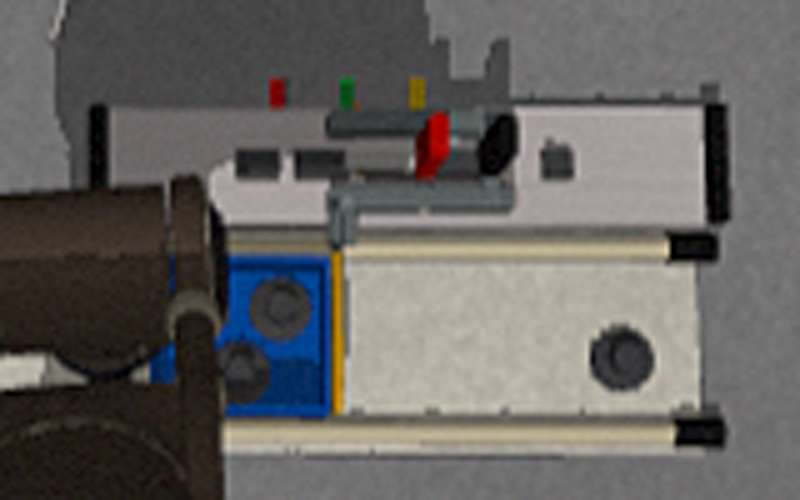

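```bash
python3 -m handwheel '[[[-0.02,0.2,0,0,0,0,0],[-0.02,0.3,0,0,0,0,0],[-0.02,0.36,0,0,0,0,0],[-0.02,0.4,0,0,0,0,0]]]'
python3 -m handwheel '[[[0,0.02,0,0,0,0,0],[0,0.04,0,0,0,0,0]]]'
python3 -m handwheel '[[[0,0.03,0,0,0,0,0],[0,0.03,0,0,0,0,0]]]'
```

```text
time: 22.78
position: [0.4658, 0.0763, 0.0228]
tool_rot: [[1.0, 0.015, 0.001], [0.015, -1.0, 0.008], [0.001, -0.008, -1.0]]
wrist_force: [-0.6, 5.3, -0.6]
width: 0.002
time: 23.02
position: [0.4656, 0.0758, 0.0228]
tool_rot: [[1.0, 0.014, 0.0], [0.014, -1.0, 0.009], [0.0, -0.009, -1.0]]
wrist_force: [-0.4, 4.8, 1.1]
width: -0.002
time: 23.28
position: [0.4655, 0.0756, 0.0228]
tool_rot: [[1.0, 0.014, 0.0], [0.014, -1.0, 0.01], [0.0, -0.01, -1.0]]
wrist_force: [-0.3, 5.2, -0.0]
width: 0.0
```

```bash
python3 -m handwheel '[[[0,0.05,0,0,0,0,0],[0,0.06,0,0,0,0,0],[0,0.06,0,0,0,0,0]]]'
python3 -m handwheel '[[[0,0.05,0,0,0,0,0],[0,0.06,0,0,0,0,0],[0,0.06,0,0,0,0,0]]]'
python3 -c "
from h import *
st(); save('top','top18.png',(225,140,385,240),5)"
```

```text
time: 23.65
position: [0.4652, 0.0751, 0.0228]
tool_rot: [[1.0, 0.013, -0.0], [0.013, -1.0, 0.012], [-0.0, -0.012, -1.0]]
wrist_force: [-1.2, 8.9, 0.3]
width: -0.001
time: 24.02
position: [0.4653, 0.0744, 0.0232]
tool_rot: [[1.0, 0.012, -0.0], [0.012, -1.0, 0.014], [-0.0, -0.014, -1.0]]
wrist_force: [-0.2, 7.1, 2.5]
width: -0.003
t 24.025 pos [0.4653 0.0744 0.0232] F [-0.1778  7.1482  2.4598] T [0.9252 0.1129 0.0347] w -0.26848298529827525 tiltz [-0.0004  0.0137 -0.9999]
```

View pics/top18.png

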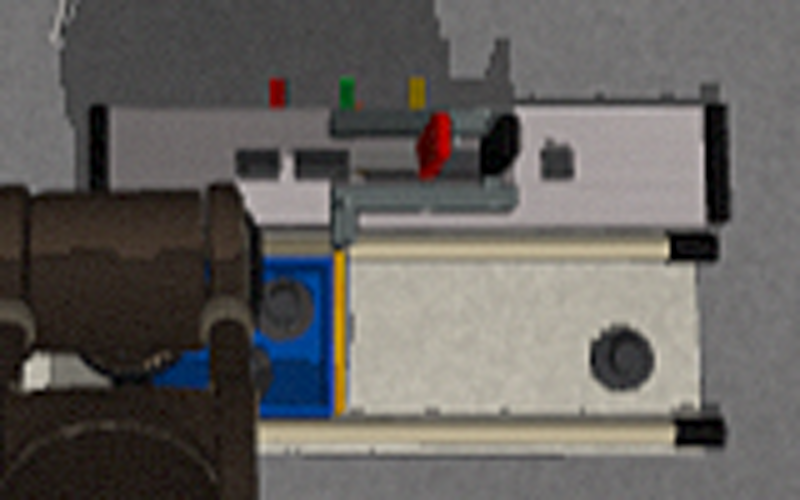

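The tote has carried the plate back about 3 mm through the notch play (plate crop x 333→339) with no gap. That's enough contact, so retreat and inspect.

```bash
python3 -m handwheel '[[[0,-0.3,0,0,0,0,0],[0,-0.8,0,0,0,0,0],[0,-0.9,-1,0,0,0,0],[0,-0.9,-3,0,0,0,0],[0,-1.5,-5,0,0,0,0],[0,-3.5,-6,0,0,0,0],[0,-5.5,-6,0,0,0,0],[0,-7,-6,0,0,0,0],[0,-7,-6,0,0,0,0]]]'
python3 - <<'E'
from h import *
st(); save('top','top19.png',(225,140,385,240),5); save("side","side19.png",(180,100,330,325),2.6)
for c in("top","side"):
  for n in("frame_pointer","stop_face","fixed_grip_top","lever_top","tote_front","tote_back","tag_green"):
    r=imaging.tip_of(n,c); print(c,n,[(round(float(d["score"]),2),w(c,d["xyz"])) for d in r[:3]])
E
```

```text
time: 25.2
position: [0.4623, 0.2853, 0.2063]
tool_rot: [[1.0, 0.017, 0.0], [0.017, -1.0, 0.014], [0.001, -0.014, -1.0]]
wrist_force: [-0.1, -0.4, -0.0]
width: -0.004
t 25.2 pos [0.4623 0.2853 0.2063] F [-0.0538 -0.3501 -0.0414] T [ 0.0304 -0.0165  0.019 ] w -0.30628716319611154 tiltz [ 0.0004  0.0144 -0.9999]
top frame_pointer [(0.82, array([ 0.6165, -0.0604,  0.0197]))]
top stop_face [(0.89, array([ 0.469 , -0.0454,  0.0398])), (0.7, array([ 0.5795, -0.0455,  0.0179])), (0.63, array([ 0.7687, -0.1075, -0.0028]))]
top fixed_grip_top [(0.73, array([ 0.5775, -0.1514,  0.1203])), (0.43, array([ 0.5804, -0.1035,  0.12  ]))]
top lever_top [(0.7, array([ 0.5789, -0.1057,  0.1194])), (0.2, array([ 0.6253, -0.3711,  0.0007])), (0.18, array([ 0.5786, -0.0435,  0.0196]))]
top tote_front [(0.93, array([0.644 , 0.2457, 0.0246])), (0.87, array([ 0.4638, -0.044 ,  0.043 ])), (0.58, array([0.2111, 0.2939, 0.0489]))]
top tote_back [(0.75, array([0.6289, 0.3267, 0.0285])), (0.73, array([0.465 , 0.0634, 0.0407]))]
top tag_green []
side frame_pointer [(0.76, array([ 0.6132, -0.0611,  0.0195])), (0.55, array([0.7502, 0.1176, 0.0022]))]
side stop_face [(0.87, array([ 0.4667, -0.0436,  0.0383])), (0.73, array([ 0.6131, -0.0598,  0.021 ])), (0.55, array([ 0.5734, -0.0494,  0.0002]))]
side fixed_grip_top [(0.56, array([ 0.5782, -0.1467,  0.1193]))]
side lever_top [(0.68, array([ 0.5735, -0.1055,  0.1216]))]
side tote_front [(0.83, array([0.2102, 0.2961, 0.0506])), (0.73, array([ 0.4597, -0.0475,  0.0462])), (0.61, array([0.6432, 0.2478, 0.0307]))]
side tote_back [(0.9, array([0.3503, 0.3502, 0.0464])), (0.66, array([0.6216, 0.3309, 0.023 ])), (0.6, array([0.4657, 0.0629, 0.0438]))]
side tag_green [(0.54, array([ 0.6211, -0.06  , -0.0024])), (0.27, array([ 0.6281, -0.011 , -0.0005]))]
```

View pics/top19.png

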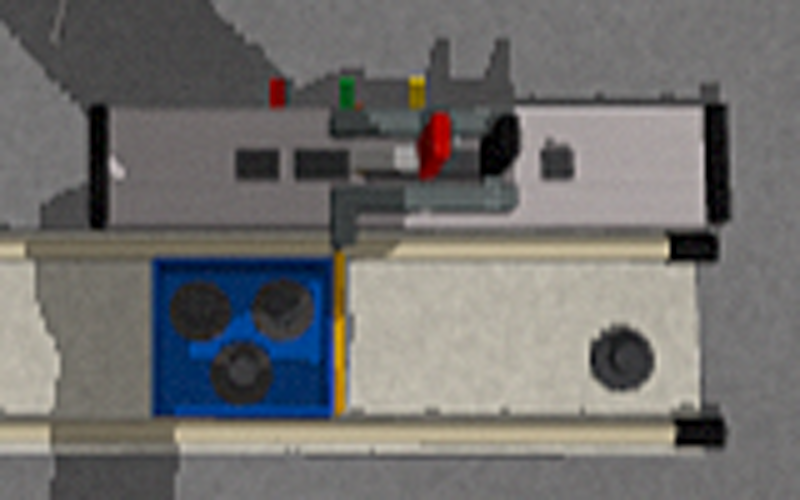

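View pics/side19.png

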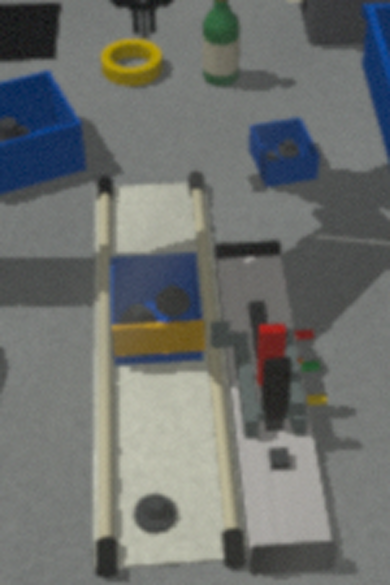

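Tote lies flat against the plate (crop x ≈334, plate strip 334–345, parallel). Lever-to-grip distance is still free (63 px), the pointer is at the green tag, and the arm is clear. Handing in.

```bash
python3 -c "
from h import *
env.finish_job(); print(monitor.sense()['time'])"
```

```text
the job is handed in; nothing more can be done
the job is handed in; nothing more can be done
```

The job is handed in at about 25 s on the robot's clock. The stop frame is locked in the notch at the green tag, and the blue tote rests against the yellow stop plate.

**Stop frame:** I squeezed the lever home (39.8 mm over lever and grip) and slid the frame 80 mm, past the yellow tag's notch. There I let go with the tooth resting on the strip. I then pushed the black grip at about 5 N until the tooth dropped into the green notch, where the contact force fell to zero.

**Tote:** I pushed it along the lane with two fingers at 5–6 N. I finished with a shut-finger nudge at the middle so it could square itself against the plate. The highest force I read was 8.9 N.

**Last checks:**
- **Lever:** it is back at its free spacing, 41–46 mm from the grip by the networks and 63 px in the picture against 66 px at the start. It read 28 mm while the tooth was riding on the strip.
- **Pointer:** it is at y ≈ −0.0605, against the green tag at y ≈ −0.056 to −0.060. That is within the allowed 8 mm.
- **Tote and plate:** they show no gap and look parallel in the top view. The networks put the plate face at y ≈ −0.044 to −0.045 and the tote front at −0.044 to −0.0475, which agree within their error.
- **Surroundings:** the arm is clear of everything, and nothing else near the track appears to have moved.

**Less certain:**
- The final push moved the frame back about 3 mm, roughly its play in the notch, so the tooth may be resting lightly against the notch side.
- I could not see the tooth itself. That it is fully down is inferred from the lever spacing.

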